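Snap the push-on gauge onto the airbrush air block and hold it

ROBOT

A 7-joint arm with a two-finger parallel gripper is mounted at the origin on the work surface. World frame = base frame: x ahead of the robot, y to its left, z up, the work surface at z = 0. Lengths are in m, angles in degrees, forces in N, time in s.
With the tool pointing down it reaches from about 0.35 to 0.9 m from the base axis. Payload 7.2 kg.
Tool frame: the origin (TCP) lies between the finger pads, 19 mm behind the fingertips; this is the grasp point; z points along the fingers, y is the line along which they close (so a half turn about z gives the same grasp; the last joint's range is limited). The gripper opens to 88 mm and grips with 3 to 60 N. Pads are 20 mm wide; open, the fingers measure 115 mm over their backs; the gripper's body (75 mm by 178 mm) begins 61 mm behind the grasp point.
Start: joints at [68.228, 23.554, -0.728, 91.456, 0.321, 64.991, -4.71], TCP at [0.192, -0.595, 0.241] pointing down, gripper open.
Joint ranges: [-169.25, 169.25], [-16.82, 113.86], [-84.01, 82.57], [7.8, 145.47], [-59.2, 239.2], [7.22, 106.19], [-163.78, 163.78]. Speed limits (degrees/s): [136.94, 136.94, 172.46, 172.46, 180, 180, 180].

INTERFACE

Orientations are given as a 3x3 rotation matrix whose columns are the frame's x, y, z axes.
In Python, from plant import manip, eoat, kin, telemetry, vision, job, models gives the robot as it stands. Calls block until the motion is done:
- manip.movep(position, orientation): joint-space move of the TCP to a pose.
- manip.line_to(position, frame=None, velocity=0.15): straight line of the TCP; frame=None keeps the orientation; velocity is the mean speed in m/s.
- manip.move_j(angles): joint-space move.
- eoat.let_go() and eoat.clamp(): open the fingers fully, or close them until they stop; the grip force is fixed at half the most.
- manip.pause(seconds).
- kin.inverse_kinematics(position, orientation): joint angles nearest the present ones, or None.
- telemetry.read_state(): the state.
- vision.read_camera(name): name is "scene" or "top" or "wrist"; returns a dict with "image" (400x640x3 uint8, red, green, blue), "depth" (400x640 float32, m along the optical axis (not along the pixel's ray), 0 where there is no reading), "fx", "fy", "cx", "cy" (pixels), "k1" (the pictures are not rectified: a ray, as slopes to the right and down, at radius r is drawn at 1 + k1 r^2 times it, then the intrinsics apply), "origin" and "rotation" of the camera in the world; the wrist camera has in their place "tool_from_camera" (4x4, takes a point from camera to tool coordinates, whose origin is the TCP and whose axes are the flange's). Camera axes: x right, y up, looking along -z (the intrinsics and any distortion apply to the point x, -y, -z); pixel columns grow to the right and rows downward; lengths in m; the calibration is good to about 2 mm. A picture is of the moment at which its call begins: read the wrist's pose just before it.
A pose or a line that the arm cannot do raises manip.IKError and nothing moves.
- job.hand_in(): hands the job in; it is judged then, once.
Trained networks look in the newest picture that a camera, given by its name, has taken for a name from the list of things; names that differ only in an ending like _2 or _b are one class to them, and where a whole thing is asked for, a point or a joint stands for the part that bears it (a point fixed in the world has none). Each returns a list of dicts, best first, with "p" (0 to 1); they miss things now and then, are a little off and sometimes report something else, mostly with a low value. They report only what shows in the picture. A call takes as long as a camera call. They do not tell look-alikes from the thing itself.
- models.cut_out(camera, target): "mask" (400x640 bool, what is visible of it) and "rect" ([left, top, right, bottom] as shares, 0 to 1, of the picture: columns of its width, rows of its height, round what is visible of it).
- models.pinpoint(camera, target): "location" ([column, row] as shares, 0 to 1, of the picture: columns of its width, rows of its height: a listed point, or the origin of a listed thing).
The state is a dict: "time_s": time; "q": joint angles; "qvel": joint speeds; "joint_efforts": joint torques, N m; "position": TCP position; "tcp_rot": TCP orientation; "force": force on the tool from outside, world axes, zero at the start; "moment": the same for the moment, N m; "width": finger opening in m; "finger_force": force on a finger pad.
Only numpy, scipy, OpenCV 4.12 (cv2) and the standard library are available. Lean on these libraries where they do the work, as an engineer would, in place of code of your own. Each camera call takes 0.05 s, during which the arm holds its last target. There are 200 camera calls.

TASK

Slide the loose blue air block across its plywood jig until it lies flat and tight against both dark wooden stops. Then take the push-on gauge, press its brass coupler squarely onto the block's tilted nipple until it snaps and is fully home on the brass hexagon, and keep it pushed home against the valve spring: finish while still gripping and pushing it there. Leave the other things on the bench where they are.

Things in the scene. Friction and masses are not known exactly. Their poses are not given: they have to be found in the camera images.
- jig: Fixed plywood board 240 x 180 x 12 mm. Origin: centre of its underside; z up, x and y along its edges. With the air block tight against both stops the block's origin is at x +40, y +37, z +12 mm here, axes parallel to these.
- corner (a point): Corner of the jig's two dark stops (25 mm high above the board) on the board's top, at x +95, y +65, z +12 mm in the jig's frame. The back stop's face is the plane x = 95 mm (y 0 to 85 mm), facing -x; the side stop's face is the plane y = 65 mm (x 55 to 95 mm only), facing -y.
- air_block: Loose blue metal block 110 x 56 x 40 mm (x, y, z), about 0.75 kg, sliding flat on the board. Origin: centre of its underside; its +x end goes to the back stop, its +y side to the side stop. On top a red knob (24 mm wide, 16 mm high) at x -36 mm and the nipple at x +20 mm. Can be gripped across y near x -20 mm, clear of the side stop.
- nipple: Tilted nipple fixed on the block. Origin on the block's top face (block x +20, y 0, z +40 mm); z is its axis, up and out, leaning 0.436 rad from vertical to the block's -x. Brass hexagon, 14 mm radius, to z 14 mm; neck 6 mm radius; bulb 8.5 mm radius at z 26; cone to 4 mm radius at z 38; valve pin 2.5 mm radius to z 46 mm.
- seat (a point): Centre of the top of the nipple's hexagon (z +14 mm on the nipple's axis): the gauge's origin is here when fully home. It snaps over the bulb some 5 mm before, at about 12 to 15 N of push; fully home, 12 N or a little more along the axis keeps it there. When let go the valve spring pushes it back 2 mm or more.
- gauge: Loose push-on gauge, about 0.25 kg, standing on its mouth. Origin: centre of the mouth; z along its axis, away from the mouth. Brass sleeve 18 mm radius to z 42 mm (bore 10 mm radius, 26 mm deep, four spring jaws inside); black grip 28 x 28 mm from z 42 to 86 mm; dial of 22 mm radius to the +x side (x 24 to 47 mm, centre z 64 mm).
- grip (a point): On the gauge's axis, 66 mm above its mouth, centre of the black square grip: good TCP place, tool along the gauge's -z, fingers closing along its y (28 mm wide; the dial is on +x), tips just above the sleeve's shoulder.
- valve (a joint): Travel of the valve pin into the nipple along its axis, m: 0 out, about 0.006 when the coupler is fully home. Spring: about 4 N at the start, 9.5 N at 6 mm.
- mug: Bystander: violet mug, 95 mm tall, 84 mm wide with a handle. Origin: centre of its underside.
- glue: Bystander: white glue bottle with orange cap, 60 mm wide, 115 mm tall. Origin: centre of its underside.
- palette: Bystander: white paint plate, 170 mm wide, 12 mm high. Origin: centre of its underside.
- jar_violet: Bystander: violet paint jar, 60 mm wide, 70 mm tall. Origin: centre of its underside.
- jar_gold: Bystander: gold paint jar, 60 mm wide, 70 mm tall. Origin: centre of its underside.
- brush: Bystander: brush 200 mm long lying on the bench.
Mind the look-alikes: they are no part of the job. What is shaped like the gauge but green or turquoise is not meant.

How it is judged:
By the outcome, as a careful person would: the job done as asked, in the order asked, and still so for the second after the job is handed in, while the arm keeps its last pose, push and grip.
It also fails if it takes over 64 s, if anything falls off the work surface, if the arm or the gripper's body presses on something with over 40 N, if the wrist force passes 120 N, or if a joint passes its speed limit or range.

## Working session

There is one attempt and no reset: what is moved stays moved. The work goes in short steps, each a Python script; the robot and the scene stay as the last script left them, time stands still between calls to the robot, and variables do not carry over. Pictures are saved under pics/ and viewed, at most 10 in all, crops included, and the job is handed in when it is done.

```bash
ls; mkdir -p pics; cat > h.py <<'E'
import numpy as np, cv2
from plant import manip, eoat, kin, telemetry, vision, job, models
def cam(name):
    s=telemetry.read_state(); c=vision.read_camera(name)
    if name=="wrist":
        T=np.eye(4);T[:3,:3]=np.array(s["tcp_rot"]);T[:3,3]=s["position"]
        M=T@np.array(c["tool_from_camera"]); c["R"],c["o"]=M[:3,:3],M[:3,3]
    else: c["R"],c["o"]=np.array(c["rotation"]),np.array(c["origin"])
    return c
def rays(c,uv):
    uv=np.asarray(uv,float).reshape(-1,1,2)
    K=np.array([[c["fx"],0,c["cx"]],[0,c["fy"],c["cy"]],[0,0,1.]])
    p=cv2.undistortPoints(uv,K,np.array([c["k1"],0,0,0,0.])).reshape(-1,2)
    return np.c_[p[:,0],-p[:,1],-np.ones(len(p))]
def at_depth(c,uv):
    uv=np.asarray(uv).reshape(-1,2); i=np.round(uv).astype(int)
    d=c["depth"][i[:,1].clip(0,399),i[:,0].clip(0,639)]
    return (rays(c,uv)*d[:,None])@c["R"].T+c["o"]
def at_z(c,uv,z):
    r=rays(c,uv)@c["R"].T; return c["o"]+r*((z-c["o"][2])/r[:,2])[:,None]
def cloud(c,mask):
    v,u=np.nonzero(mask&(c["depth"]>0)); return at_depth(c,np.c_[u,v])
def save(c,n): cv2.imwrite(f"pics/{n}.png",c["image"][:,:,::-1])
def pin(cn,t): return [(round(r["p"],2),np.round(np.array(r["location"])*[640,400],1)) for r in models.pinpoint(cn,t)]
E
python3 - <<'E'
from h import *
for n in ["scene","top"]:
    c=cam(n); save(c,n)
    for t in ["jig","corner","air_block","nipple","seat","gauge","grip"]:
        for p,l in pin(n,t)[:4]:
            print(n,t,p,l,at_depth(c,l).round(3))
E
```

```text
pics
scene jig 0.7 [301.2 178. ] [[0.51  0.124 0.054]]
scene corner 0.64 [339.4 165.1] [[0.565 0.24  0.035]]
scene air_block 0.8 [293.3 176.9] [[0.486 0.12  0.048]]
scene air_block 0.65 [368.5 121.6] [[0.54  0.47  0.029]]
scene air_block 0.63 [223.3 307.2] [[ 0.601 -0.308  0.089]]
scene air_block 0.18 [301.3 336.7] [[ 0.759 -0.25   0.021]]
scene nipple 0.67 [301.8 167.9] [[0.499 0.144 0.07 ]]
scene nipple 0.16 [228.3 308.2] [[ 0.609 -0.303  0.084]]
scene seat 0.51 [300.7 165.5] [[0.49  0.153 0.068]]
scene seat 0.46 [303.5 176.5] [[0.512 0.133 0.052]]
scene gauge 0.97 [176.4 331. ] [[ 0.521 -0.392  0.028]]
scene gauge 0.81 [230.4 318. ] [[ 0.626 -0.317  0.081]]
scene gauge 0.69 [241.4 362.8] [[ 0.685 -0.368  0.023]]
scene gauge 0.3 [335.4 164.1] [[0.544 0.254 0.017]]
scene grip 0.73 [231.4 351.8] [[ 0.677 -0.375  0.086]]
scene grip 0.65 [166.9 317.9] [[ 0.515 -0.393  0.088]]
scene grip 0.62 [225.5 305.9] [[ 0.602 -0.303  0.087]]
top jig 0.75 [285.5 233.7] [[0.47  0.153 0.054]]
top corner 0.86 [252.8 211.3] [[0.54  0.254 0.015]]
top air_block 0.77 [290.8 237. ] [[0.461 0.138 0.059]]
top nipple 0.38 [284.9 229.3] [[0.483 0.154 0.065]]
top nipple 0.17 [382.5 226.4] [[ 0.488 -0.137  0.002]]
top seat 0.43 [287.2 229.6] [[0.481 0.146 0.087]]
top gauge 0.89 [460.  170.5] [[ 0.645 -0.362  0.071]]
top gauge 0.68 [434.4 193.4] [[ 0.58  -0.284  0.063]]
top gauge 0.64 [466.2 221.3] [[ 0.496 -0.375  0.065]]
top grip 0.87 [460.6 161.4] [[ 0.669 -0.36   0.087]]
top grip 0.81 [471.9 218. ] [[ 0.504 -0.385  0.086]]
top grip 0.71 [440.7 189.5] [[ 0.588 -0.296  0.091]]
```

```bash
python3 - <<'E'
import cv2,numpy as np
a=cv2.imread('pics/scene.png')[100:400,100:420];b=cv2.imread('pics/top.png')[130:290,220:500]
a=cv2.resize(a,(560,525),interpolation=3);cv2.imwrite('pics/a.png',a)
cv2.imwrite('pics/b.png',cv2.resize(b,(784,448),interpolation=3))
E
```

```text
(no output)
```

View pics/a.png

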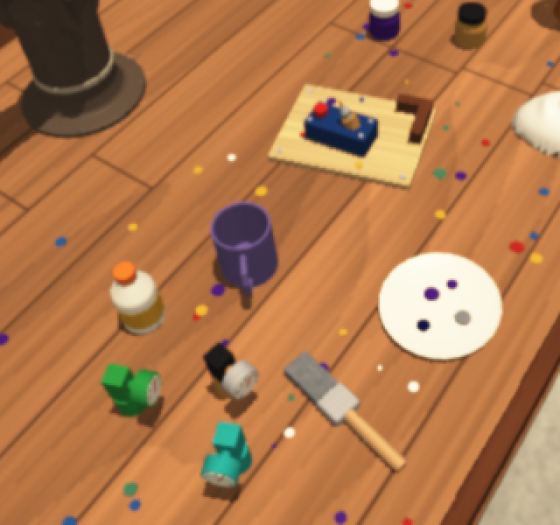

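View pics/b.png

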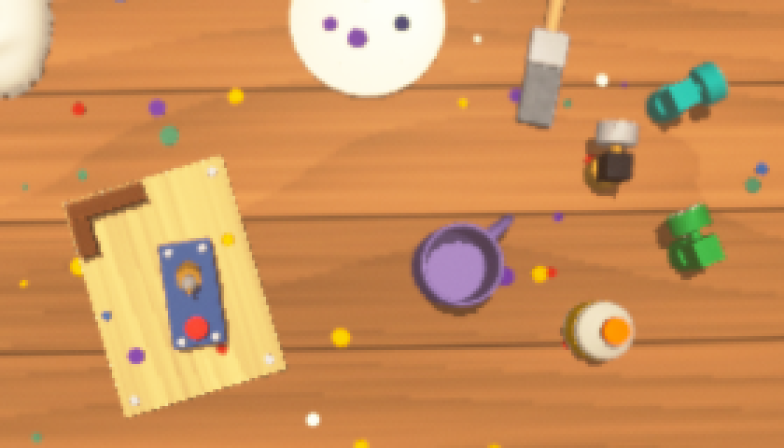

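The gauge-shaped things in the top picture are turquoise at about (465,163), green at (468,216), and black and brass with a silver dial at (438,189). The third one fits the description, and both crops already show its colours enlarged. The jig's stops are at its upper left, and the block's nipple end faces them.

```bash
cat >> h.py <<'E'
def rect(c,mask,z):
    n,l,st,_=cv2.connectedComponentsWithStats(mask.astype(np.uint8)); k=1+np.argmax(st[1:,4])
    v,u=np.nonzero(l==k); P=at_z(c,np.c_[u,v],z)[:,:2]
    (x,y),(w,h),a=cv2.minAreaRect((P*1000).astype(np.float32))
    if w<h: w,h,a=h,w,a+90
    a=(a+90)%180-90
    return np.array([x/1000,y/1000,a,w,h]).round(4)
def blue(c):
    h=cv2.cvtColor(c["image"],cv2.COLOR_RGB2HSV); return (h[...,0]>100)&(h[...,0]<128)&(h[...,1]>90)
def Rz(a): a=np.radians(a);return np.array([[np.cos(a),-np.sin(a),0],[np.sin(a),np.cos(a),0],[0,0,1.]])
DOWN=np.diag([1.,-1,-1])
def st():
    s=telemetry.read_state(); print(round(s["time_s"],2),np.round(s["position"],4),"F",np.round(s["force"],1),"w",round(s["width"],4),"ff",np.round(s["finger_force"],1))
    return s
E
python3 - <<'E'
from h import *
c=cam("top"); s=st()
b=blue(c); ok=np.zeros_like(b);ok[200:270,230:330]=1
print("block",rect(c,b&ok,.052))
m=models.cut_out("top","jig")[0]; print(m["rect"]); print("jig",rect(c,m["mask"],.012))
h=cv2.cvtColor(c["image"],cv2.COLOR_RGB2HSV)
mm=(h[...,0]>17)&(h[...,0]<32)&(h[...,2]>150); ok[:]=0; ok[180:285,238:330]=1
print("ply",rect(c,cv2.morphologyEx((mm&ok).astype(np.uint8),cv2.MORPH_CLOSE,np.ones((9,9)))>0,.012))
w=vision.read_camera("wrist"); print(np.round(w["tool_from_camera"],3),w["fx"])
for a in (15,-165,5,-175):
  for R in [Rz(a)@DOWN]:
    q=kin.inverse_kinematics([.45,.14,.3],R); print(a,None if q is None else np.round(q))
# insertion candidates
jx=Rz(15)
nz=jx@np.array([-np.sin(.436),0,np.cos(.436)]); ny=jx@[0,1,0]
for k in range(0,360,30):
    x0=np.cross(ny,nz); y=np.cos(np.radians(k))*ny+np.sin(np.radians(k))*x0; 
    R=np.c_[np.cross(y,-nz),y,-nz]
    q=kin.inverse_kinematics(np.array([.52,.17,.105])+nz*.07,R); print(k,None if q is None else np.round(q))
E
```

```text
0.85 [ 0.1918 -0.5949  0.2414] F [ 0.4 -1.1  0.4] w 0.0877 ff 0.0
block [ 0.4718  0.1456  7.8682 94.4426 50.1126]
[0.3814, 0.4612, 0.5037, 0.6997]
jig [4.788000e-01 1.684000e-01 1.597170e+01 2.408367e+02 1.820336e+02]
ply [4.926000e-01 1.777000e-01 1.615410e+01 2.726007e+02 1.903185e+02]
[[-0.001  0.959  0.285  0.078]
 [ 1.     0.     0.    -0.001]
 [ 0.     0.285 -0.959 -0.143]
 [ 0.     0.     0.     1.   ]] 283.06675464546026
15 [  29.   13.  -59.  104.   12.   69. -109.]
-165 [ 33.  15. -66. 104.  15.  70.  68.]
5 [  28.   13.  -59.  104.   12.   69. -119.]
-175 [ 33.  15. -66. 104.  15.  70.  58.]
0 [ 26.  15. -59. 128.  47.  26.  36.]
30 [  3.  10. -32. 129.  31.  21.  20.]
60 [  6.  10. -36. 129.  33.  21. -12.]
90 [  5.  10. -35. 129.  32.  21. -41.]
120 [ 11.  11. -41. 129.  36.  22. -74.]
150 [  19.   13.  -51.  128.   42.   24. -109.]
180 [   6.   10.  -36.  129.   33.   21. -132.]
210 [  -3.    9.  -26.  129.   28.   20. -157.]
240 [ -55.    7.   31.  132.    2.   17. -162.]
270 [ 34.  20. -69. 128.  55.  31. 120.]
300 [ 34.  20. -69. 128.  55.  31.  90.]
330 [ 34.  20. -69. 128.  55.  31.  60.]
```

```bash
python3 - <<'E'
from h import *
R=Rz(8)@DOWN
manip.movep([.46,.145,.25],R)
c=cam("wrist"); st(); save(c,"w1")
print("block top",rect(c,blue(c),.052))
for t in ["jig","corner","air_block","nipple","seat"]:
    for p,l in pin("wrist",t)[:2]: print(t,p,l,at_z(c,l,{"corner":.012,"jig":0,"air_block":.012,"nipple":.052,"seat":.0647}[t]).round(4))
m=models.cut_out("wrist","jig")[0]["mask"]|models.cut_out("wrist","air_block")[0]["mask"]
print("jig",rect(c,m,.012))
E
```

```text
3.77 [0.4603 0.1443 0.2499] F [-0.4 -0.2  0.5] w 0.0879 ff 0.0
block top [  0.4712   0.1467   7.9422 107.4247  54.1144]
jig 0.58 [304.3 151.9] [[0.4797 0.1706 0.    ]]
jig 0.52 [316.8 151.7] [[0.4823 0.1535 0.    ]]
corner 0.73 [242.8  83.8] [[0.5554 0.2569 0.012 ]]
corner 0.64 [517.6 170.9] [[ 0.4956 -0.1213  0.012 ]]
air_block 0.57 [321.5 162.1] [[0.4709 0.1454 0.012 ]]
nipple 0.72 [320.1 152. ] [[0.4897 0.1499 0.052 ]]
seat 0.67 [319.3 157.1] [[0.4855 0.1503 0.0647]]
jig [4.795000e-01 1.697000e-01 1.609970e+01 2.414878e+02 1.851808e+02]
```

View pics/w1.png

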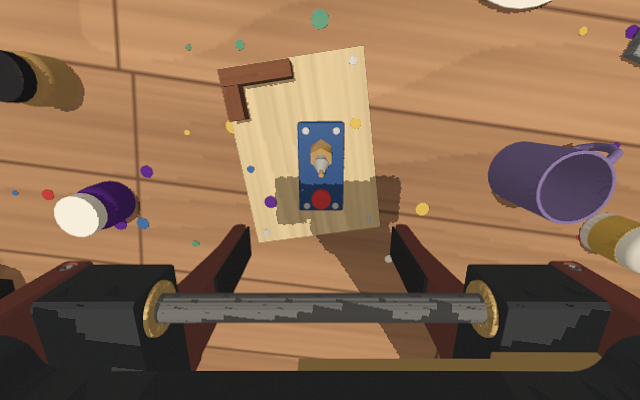

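Block is at (0.471, 0.147) with yaw 7.9°. Jig is at (0.4795, 0.170) with yaw 16.1°, and the corner the network found agrees to 2 mm. Now I grip and slide.

```bash
python3 - <<'E'
from h import *
b=np.array([.4712,.1467,0]);g=b+Rz(8)@[-.02,0,0]
R=Rz(8)@DOWN
manip.movep([g[0],g[1],.13],R)
manip.line_to([g[0],g[1],.043]); st()
eoat.clamp(); s=st()
J=Rz(16.05); t=np.array([.4795,.1697,0])+J@[.040,.037,0]; 
def tgt(dx,dy): 
    p=t+J@[-.02+dx,dy,0]; return [p[0],p[1],.043]
R2=J@DOWN
manip.line_to(tgt(-.012,-.012),R2,velocity=.08); s=st(); f0=np.array(s["force"])
def push(dx,dy,ax,lim):
    global d
    for i in range(14):
        d=d+np.array(ax)*.0015; manip.line_to(tgt(*d),R2,velocity=.02); s=telemetry.read_state()
        f=J.T@(np.array(s["force"])-f0)
        a=J.T@(np.array(s["position"])-np.array(tgt(0,0)))
        print(d*1000,(a*1000).round(1)[:2],f.round(1))
        if abs(f@np.array([*ax,0]))>lim: break
d=np.array([-.012,-.012])
push(*d,(1,0),18)
push(*d,(0,1),18)
st()
c=cam("wrist"); save(c,"w2")
E
```

```text
5.41 [0.4522 0.1444 0.044 ] F [-0.1 -0.9 -0.1] w 0.088 ff 0.0
6.01 [0.4516 0.1434 0.0432] F [-1.1 -3.4  5.5] w 0.0557 ff 30.0
6.9 [0.4799 0.1947 0.0432] F [-2.1 -5.1  8.3] w 0.0557 ff 30.0
[-10.5 -12. ] [-12.4 -13. ] [-5.4  0.9  5. ]
[ -9. -12.] [-11.1 -12.7] [-6.8  1.3  5.5]
[ -7.5 -12. ] [ -9.7 -12.3] [-6.3  2.6  5.9]
[ -6. -12.] [ -8.2 -12.1] [-5.5  3.4  3.3]
[ -4.5 -12. ] [ -6.6 -12. ] [-7.1  4.3  4.2]
[ -3. -12.] [ -5.1 -11.9] [-4.3  4.1  3.8]
[ -1.5 -12. ] [ -3.6 -11.8] [-6.   3.6  4.2]
[-2.16840434e-15 -1.20000000e+01] [ -2.1 -11.7] [-4.5  5.   3.8]
[  1.5 -12. ] [ -0.6 -11.7] [-5.7  4.1  2.8]
[  3. -12.] [  0.6 -11.7] [-7.2  3.7  4. ]
[  4.5 -12. ] [  0.8 -11.7] [-11.5   4.2   9.7]
[  6. -12.] [  1.4 -11.7] [-14.5   4.2  10.7]
[  7.5 -12. ] [  2.  -11.7] [-16.9   3.1  12.7]
[  9. -12.] [  2.8 -11.7] [-18.3   2.7  13.3]
[  9.  -10.5] [  2.9 -11.6] [-19.6  -0.8  15.1]
[ 9. -9.] [  2.9 -11.6] [-18.2  -4.5  15.4]
[ 9.  -7.5] [  2.9 -11.6] [-18.3  -8.3  18. ]
[ 9. -6.] [  3.  -11.5] [-18.5 -10.5  19.2]
[ 9.  -4.5] [  3.  -11.4] [-18.3 -14.6  20. ]
[ 9. -3.] [  3.  -11.4] [-18.7 -18.3  21.6]
11.9 [0.4945 0.2007 0.0424] F [-15.  -27.9  29.9] w 0.0558 ff 30.0
```

```bash
cat > p.py <<'E'
from h import *
f0=np.array([-2.1,-5.1,8.3])*0
J=Rz(16.05); t=np.array([.4795,.1697,0])+J@[.040,.037,0]; R2=J@DOWN
def tgt(dx,dy,z=.043):
    p=t+J@[-.02+dx,dy,0]; return [p[0],p[1],z]
def push(d,ax,lim,n=14,step=.0015,v=.02):
    d=np.array(d,float)
    for i in range(n):
        d=d+np.array(ax)*step; manip.line_to(tgt(*d),R2,velocity=v); s=telemetry.read_state()
        f=J.T@np.array(s["force"]); a=J.T@(np.array(s["position"])-np.array(tgt(0,0)))
        print((d*1000).round(1),(a*1000).round(1)[:2],f.round(1))
        if -f@np.array([*ax,0])>lim: break
    return d
E
python3 - <<'E'
from p import *
manip.line_to(tgt(-.001,-.010),R2,velocity=.05)
s=telemetry.read_state();print((J.T@np.array(s["force"])).round(1),(J.T@(np.array(s["position"])-np.array(tgt(0,0)))*1000).round(1))
d=push((-.001,-.010),(0,1),22,n=12,step=.002,v=.03)
c=cam("wrist"); save(c,"w2"); st()
E
```

```text
[-0.1 -1.7 -2.7] [ -1.6 -10.1  -0.4]
[-1. -8.] [-1. -7.] [ 0.1  0.7 -5.3]
[-1. -6.] [-1.1 -5.5] [ 0.3  0.2 -6.8]
[-1. -4.] [-1.  -3.7] [ 0.6  0.1 -7. ]
[-1. -2.] [-1.1 -2.8] [-0.2 -3.4 -5.4]
[-1.  0.] [-1.2 -2.6] [-0.6 -8.1 -2.9]
[-1.  2.] [-1.2 -2.4] [ -2.8 -12.4  -0.4]
[-1.  4.] [-1.4 -2.1] [ -3.8 -18.1   1.9]
[-1.  6.] [-1.6 -1.8] [ -4.2 -21.4   4.1]
[-1.  8.] [-1.9 -1.4] [ -4.7 -26.2   7.4]
14.64 [0.487  0.2089 0.0427] F [  2.4 -25.9   8.3] w 0.0562 ff 30.1
```

View pics/w2.png

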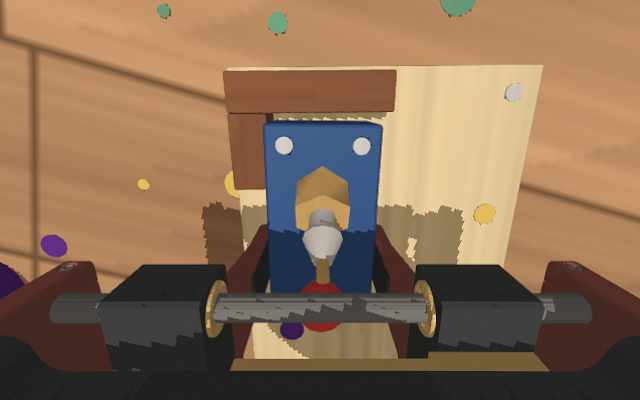

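```bash
python3 - <<'E'
from p import *
manip.line_to(tgt(-.001,-.002),R2,velocity=.05)
d=push((-.001,-.002),(1,0),16,step=.002,v=.03)
manip.line_to(tgt(d[0]-.004,-.002),R2,velocity=.05)
eoat.let_go(); st()
manip.line_to(tgt(-.0,0,.13),R2,velocity=.2)
p=tgt(-.06,-.02,.25); manip.line_to(p,velocity=.25)
c=cam("wrist"); save(c,"w3"); st()
r=rect(c,blue(c),.052); print("block",r, "expect",t)
m=models.cut_out("wrist","jig")[0]["mask"]|models.cut_out("wrist","air_block")[0]["mask"]; print("jig",rect(c,m,.012))
for q in ["seat","corner","nipple"]:
  for pp,l in pin("wrist",q)[:1]: print(q,pp,l,at_z(c,l,{"corner":.012,"seat":.0647,"nipple":.052}[q]))
cv2.imwrite("pics/w3c.png",cv2.resize(c["image"][40:240,200:440,::-1],None,fx=3,fy=3,interpolation=cv2.INTER_CUBIC)[:600])
E
```

```text
[ 1. -2.] [ 0.6 -2.3] [-1.3 -7.1 -5.2]
[ 3. -2.] [ 2.2 -2.4] [-1.4 -4.9 -5.4]
[ 5. -2.] [ 2.5 -2.4] [-7.6 -5.6  0.3]
[ 7. -2.] [ 2.6 -2.4] [-15.3  -6.2   7.8]
[ 9. -2.] [ 3.1 -2.5] [-21.4  -6.5  14.2]
17.17 [0.4939 0.2104 0.043 ] F [0.7 0.  0.5] w 0.0873 ff 0.0
18.49 [0.4363 0.1745 0.2484] F [-0.4 -0.1 -1.1] w 0.088 ff 0.0
block [  0.508    0.2149  15.8474 107.1442  54.8769] expect [0.50771122 0.21631681 0.        ]
jig [4.801000e-01 1.682000e-01 1.608700e+01 2.389189e+02 1.792401e+02]
seat 0.71 [302.8  95. ] [[0.52101326 0.21972059 0.0647    ]]
corner 0.81 [282.3  61.6] [[0.55301895 0.25743994 0.012     ]]
nipple 0.89 [302.4  90.3] [[0.52610852 0.22231782 0.052     ]]
```

View pics/w3c.png

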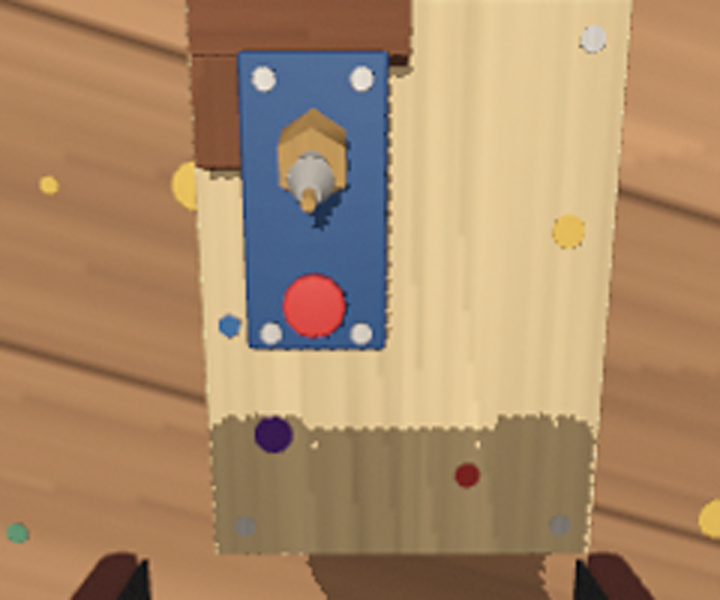

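Pixel columns 240–388 of the crop show the block flush with both stops, at yaw 15.9° against the jig's 16.1°. Now the gauge.

```bash
python3 - <<'E'
from h import *
manip.movep([.57,-.295,.24],DOWN)
c=cam("wrist"); st(); save(c,"w4")
for t,z in [("gauge",0),("grip",.066)]:
    for p,l in pin("wrist",t)[:3]: print(t,p,l,at_z(c,l,z).round(4))
P=None
for m in models.cut_out("wrist","gauge")[:3]:
    P=cloud(c,m["mask"]); 
    im=c["image"].astype(int); px=im[m["mask"]&(c["depth"]>0)]
    top=P[(P[:,2]>.081)&(P[:,2]<.092)]; 
    if len(top)<10: print(m["p"],P.mean(0)); continue
    sel=px[(P[:,2]>.081)&(P[:,2]<.092)]; blk=top[sel.max(1)<70]
    print(m["p"],px.mean(0).round(),P.mean(0).round(3),len(blk))
    if len(blk)>20:
        (x,y),(w,h),a=cv2.minAreaRect((blk[:,:2]*1000).astype(np.float32)); print("grip",x,y,w,h,a)
        d=P[(px.max(1)>=90)&(P[:,2]>.05)]; print("dial",d.mean(0).round(4),len(d))
cv2.imwrite("pics/w4c.png",cv2.resize(c["image"][40:290,160:480,::-1],None,fx=2.4,fy=2.4,interpolation=cv2.INTER_CUBIC))
E
```

```text
20.57 [ 0.5707 -0.2929  0.2406] F [0.8 0.1 1.1] w 0.0877 ff 0.0
gauge 0.96 [388.6 217.4] [[ 0.5005 -0.3905  0.    ]]
gauge 0.73 [324.9 152.2] [[ 0.5944 -0.2977  0.    ]]
gauge 0.67 [380.6  96.3] [[ 0.6659 -0.3684  0.    ]]
grip 0.83 [399.8 237.2] [[ 0.5    -0.3889  0.066 ]]
grip 0.81 [328.7 161.1] [[ 0.5935 -0.301   0.066 ]]
grip 0.81 [395.2  91.3] [[ 0.6678 -0.3702  0.066 ]]
0.66 [ 68. 157. 143.] [ 0.673 -0.382  0.075] 0
0.59 [137. 124. 111.] [ 0.612 -0.299  0.074] 645
grip 593.6863403320312 -297.7191162109375 27.641664505004883 27.48985481262207 83.48380279541016
dial [ 0.6268 -0.3011  0.0791] 1011
0.58 [ 71. 106.  69.] [ 0.536 -0.372  0.075] 1
```

View pics/w4c.png

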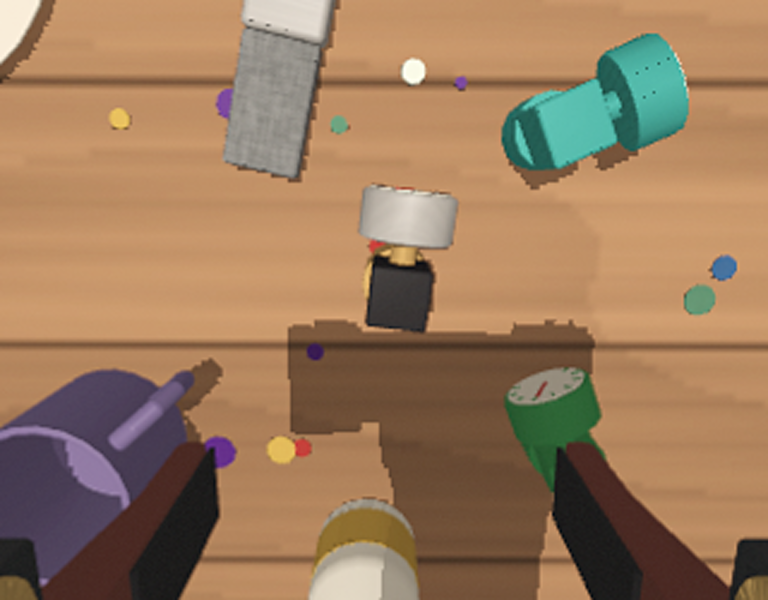

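The crop shows the true gauge, with its black grip at (400,295) and silver dial above it at (408,215). Turquoise (600,100) and green (550,400) are the look-alikes. Grasping the black one.

```bash
cat > n.py <<'E'
from p import *
A=.436
nz=J@np.array([-np.sin(A),0,np.cos(A)]); ny=J@[0,1.,0]
RN=np.c_[np.cross(ny,nz),-ny,-nz]
seat=np.array([.5215,.2190,.0647])
def ax(s): return seat+nz*(.066+s)
E
python3 - <<'E'
from n import *
R=Rz(-6.5)@DOWN
manip.movep([.5935,-.298,.15],R)
manip.line_to([.5935,-.298,.0665],velocity=.12); st()
eoat.clamp(); st()
manip.line_to([.5935,-.298,.25],velocity=.25); st()
try:
    manip.movep(ax(.12),RN)
except manip.IKError as e: print("IK",e)
st(); c=cam("wrist"); save(c,"w5")
s=telemetry.read_state(); print(np.round(s["q"]),np.round(np.array(s["tcp_rot"])-RN,3))
for q,z in [("seat",.0647),("nipple",.052)]:
  for pp,l in pin("wrist",q)[:2]: print(q,pp,l,at_z(c,l,z).round(4), seat)
E
```

```text
22.02 [ 0.5941 -0.298   0.0674] F [-0.  -0.9  0.3] w 0.0878 ff 0.0
22.97 [ 0.5935 -0.298   0.0664] F [-0.6  0.7 -0. ] w 0.0275 ff 30.0
23.85 [ 0.5926 -0.298   0.2483] F [ 0.1  0.2 -2.4] w 0.0277 ff 30.0
25.73 [0.4468 0.1968 0.2335] F [ 0.8  0.3 -2.7] w 0.0282 ff 30.0
[  30.    2.  -63.  126.   19.   30. -122.] [[ 0.    -0.001 -0.   ]
 [-0.002 -0.     0.   ]
 [ 0.    -0.001  0.   ]]
seat 0.45 [301.6 156.4] [[0.5419 0.249  0.0647]] [0.5215 0.219  0.0647]
nipple 0.47 [322.5 254.2] [[0.4369 0.1929 0.052 ]] [0.5215 0.219  0.0647]
```

View pics/w5.png

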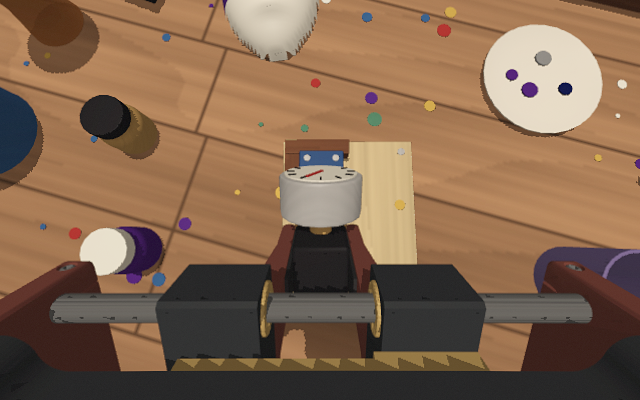

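The dial at (320,195) hides the nipple, so I go on with the known pose and feel along the axis.

```bash
cat >> n.py <<'E'
def rep(f0):
    s=telemetry.read_state(); f=RN.T@(np.array(s["force"])-f0); e=RN.T@(np.array(s["position"])-seat); 
    print(round(s["time_s"],1),"lat",(e[:2]*1000).round(1),"ax",round(-e[2]*1000-66,1),"f",f.round(1)); return f,e
E
python3 - <<'E'
from n import *
manip.line_to(ax(.045),RN,velocity=.1); manip.pause(.3)
f0=np.array(telemetry.read_state()["force"]); f,e=rep(f0); print(f0)
s=.045
while s>.012:
    s-=.003; manip.line_to(ax(s),RN,velocity=.03); f,e=rep(f0)
    if np.hypot(*f[:2])>8 or -f[2]>8: break
print(s)
E
```

```text
27.1 lat [0.3 0.3] ax 45.3 f [0. 0. 0.]
[-0.76207842  0.60696787 -1.6010566 ]
27.3 lat [-0.1  0.1] ax 41.9 f [0.5 0.3 1.3]
27.6 lat [-0.2 -0.1] ax 38.8 f [0.2 1.2 1.2]
27.8 lat [-0.1 -0. ] ax 35.8 f [0.3 0.2 0.5]
28.1 lat [-0.1 -0. ] ax 32.8 f [-0.7  1.3  0.8]
28.3 lat [-0.1  0. ] ax 29.8 f [0.4 1.1 0.2]
28.6 lat [-0.1 -0. ] ax 26.8 f [ 0.2 -0.3  0.8]
28.8 lat [-0.1 -0. ] ax 23.8 f [0.5 0.9 0.7]
29.1 lat [-0.1 -0. ] ax 20.8 f [0.2 0.9 0.5]
29.3 lat [-0.1 -0. ] ax 17.8 f [-1.   1.1  1.6]
29.6 lat [-0.1 -0. ] ax 14.8 f [1.4 0.4 1.7]
29.8 lat [-0.2  0.3] ax 11.8 f [0.6 1.9 0.4]
0.011999999999999993
```

```bash
python3 - <<'E'
from n import *
f0=np.array([-.76,.6,-1.6]); s=.012
while s>-.012:
    s-=.0015; manip.line_to(ax(s),RN,velocity=.02); f,e=rep(f0)
    if -f[2]>24 or np.hypot(*f[:2])>15: break
print(s); st()
E
```

```text
30.1 lat [-0.2  0.2] ax 10.4 f [0.3 2.9 1. ]
30.3 lat [-0.1  0.3] ax 8.9 f [-1.1  2.9 -0.1]
30.6 lat [ 0.1 -0.3] ax 7.5 f [-0.1  1.6 -0.3]
30.8 lat [ 0.1 -0.3] ax 6.0 f [ 0.1  1.2 -5. ]
31.1 lat [ 0.1 -0.3] ax 4.5 f [-0.2  1.5 -1.3]
31.3 lat [ 0.1 -0.2] ax 2.9 f [-0.2 -0.3  0.1]
31.6 lat [ 0.1 -0.2] ax 1.5 f [ 0.3  0.8 -3.6]
31.8 lat [ 0.1 -0.1] ax 0.2 f [-2.  -0.2 -8.3]
32.1 lat [ 0.8 -0.2] ax -0.6 f [ -1.8   1.7 -23.9]
32.3 lat [ 1.3 -0.2] ax -1.7 f [ -2.3   2.1 -33.5]
-0.002999999999999998
32.33 [0.4965 0.212  0.1236] F [-15.8  -5.9  27.9] w 0.0281 ff 30.0
```

```bash
python3 - <<'E'
from n import *
f0=np.array([-.76,.6,-1.6])
for s in (-.002,-.0015):
    manip.line_to(ax(s),RN,velocity=.02); manip.pause(.4); f,e=rep(f0)
for n in ("scene","top"):
    c=cam(n); save(c,n+"2")
    for q in ("seat","corner","air_block","gauge"):
        print(n,q,pin(n,q)[:2])
c=cam("top"); b=blue(c); ok=np.zeros_like(b);ok[190:270,230:330]=1; print(rect(c,b&ok,.052))
cv2.imwrite("pics/x.png",np.hstack([cv2.resize(cv2.imread("pics/scene2.png")[100:220,260:380],(400,400),interpolation=2),cv2.resize(cv2.imread("pics/top2.png")[170:270,230:330],(400,400),interpolation=2)]))
w=cam("wrist"); save(w,"w6")
E
```

```text
33.0 lat [ 1.  -0.2] ax -1.5 f [  0.5   1.1 -13.6]
33.6 lat [ 0.9 -0.1] ax -1.3 f [ 1.7  0.3 -6.4]
scene seat [(0.43, array([321.4, 153.4]))]
scene corner [(0.88, array([338., 164.]))]
scene air_block [(0.58, array([318.5, 169.9])), (0.31, array([181. , 279.6]))]
scene gauge [(0.93, array([175.8, 330.7])), (0.66, array([237.6, 362.7]))]
top seat [(0.69, array([250.2, 210.7]))]
top corner [(0.77, array([253.3, 209.9]))]
top air_block [(0.51, array([267.3, 222.9]))]
top gauge [(0.88, array([459.1, 166.2])), (0.79, array([262.2, 216.2]))]
[ 0.5409  0.2031 15.3902 40.7889 12.8591]
```

View pics/x.png

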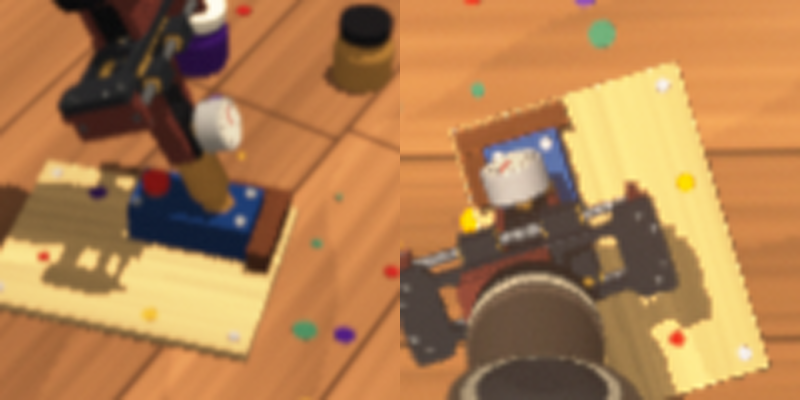

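View pics/w6.png

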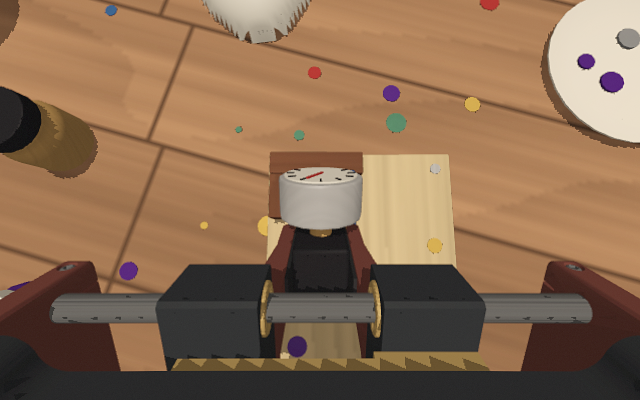

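The pictures show the gauge seated on the hexagon and the block still flush. Push relaxed to 6 N, so I press up again to a settled 20–25 N and hold.

```bash
python3 - <<'E'
from n import *
f0=np.array([-.76,.6,-1.6]); s=-.0015
for i in range(12):
    s-=.001; manip.line_to(ax(s),RN,velocity=.02); manip.pause(.3); f,e=rep(f0)
    if -f[2]>21: break
manip.pause(1); f,e=rep(f0); print(s); st()
E
```

```text
34.8 lat [ 1.  -0.2] ax -1.7 f [ -0.4   1.7 -21. ]
35.8 lat [ 1.  -0.2] ax -1.7 f [ -0.4   1.2 -21.6]
-0.0025
35.77 [0.4962 0.2119 0.1234] F [-9.5 -3.1 17.8] w 0.0277 ff 30.0
```

```bash
python3 -c "
from h import *
print(job.hand_in())"
```

```text
the job is handed in; nothing more can be done
None
```

I slid the block against both stops, pressed the gauge home on the nipple, and handed the job in at about 36 s, still gripping and pushing at a steady 21–22 N; I took the seating from the force readings and camera pictures, and hand-in returned no verdict.

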